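Load a plate into the drilling nest

TASK

Take the plate with one rounded and one square end up off its post on the plywood rack and load it in the steel drilling nest: rounded end home in the V, square end against the sprung pusher, the plate lying fully down, flat and square on the nest floor. Leave the two other plates on their posts and do not knock the brush or the can about, and let go of the plate when it is home.

Things in the scene. Friction and masses are not known exactly. Their poses are not given: they have to be found in the camera images.
- blank: The plate to load: plain aluminium, 0.24 kg, 90 x 56 x 18 mm, one end a half circle (radius 28 mm), the other square. 22 mm through bore concentric with the half circle. Origin: bore axis, underside. z up; +x to the rounded end: outline x = -62 mm (square end) to +28 mm; parallel sides at y = +-28 mm from x = -62 to 0. Centre of mass near x = -18 mm: grip across the sides there.
- square_plate: Another aluminium plate on a post, to be left there: 90 x 56 x 18 mm, both ends square, same 22 mm bore and frame as the blank (outline x = -62 to +28 mm).
- link_plate: Another aluminium plate on a post, to be left there: 96 x 56 x 18 mm, both ends half round, same 22 mm bore and frame as the blank (outline x = -68 to +28 mm).
- rack: Fixed plywood board 140 (x) x 390 (y) x 18 mm with three upright steel posts, 14 mm diameter, 45 mm above the board's top (tips 63 mm above the bench), at x = -17 mm, y = -140, 0, +140 mm. Each carries one plate lying flat on the board, post through its bore with 4 mm play; which plate is on which post changes. Origin: centre of the underside, on the bench; z up.
- nest: Fixed drilling nest: steel base 200 (x) x 150 (y) x 12 mm, its top the floor. Origin: centre of the underside; z up; +x from pusher (far side) to V (robot side). Plates enter tilted 15 to 20 degrees, square end low; it pushes the pusher back, the round end swings down behind the V and may need 10 to 15 N to press down. Open for fingers at x -12 to +38 mm. Pusher housing: x -85 to -38, 12 mm high.
- nest_seat (a point): Point on the nest floor, x +30, y 0, z +12 mm in the nest's frame, with its axes: where the blank's origin lies, axes agreeing, when home. The V: two straight arms 10 mm high, 14 mm thick, 44 mm long, each at 45 degrees to x and opening to -x, touch the rounded end. The two rails: 10 mm high, x = -40 to -12 mm of the nest, inner faces at y = +-29.5 mm (1.5 mm play each side).
- pusher_rest (a point): Fixed point: middle of the top edge of the sprung pusher's square face when at rest, x = -26.5 mm, 8 mm above the floor, nest axes. Pusher: 24 mm wide, floor to 8 mm high, slides along the nest's x: 5 N to start, 9.4 N at 5.5 mm (plate home), 11.4 N at its hard stop, 8 mm back. At rest it is 5.5 mm inside the plate's place and a plate lowered level lands on it and cannot pass.
- chip_brush: Bystander: chip brush with a wooden handle, lying along the outer (nest +y) side of the nest, 185 x 36 x 14 mm. Origin on the bench; bristles along its +x.
- oil_can: Bystander: grey round can, 48 mm diameter, 95 mm high, standing on the bench beyond (+x) the rack. Origin: centre of its underside.
Things that resemble listed ones, but are neither listed nor needed, are in the scene too. Of the things that look like the nest, the smaller one is meant.

How it is judged:
By the outcome, as a careful person would: the job done as asked, in the order asked, and still so for the second after the job is handed in, with the robot touching nothing.
It also fails if it takes over 67 s, if anything falls off the work surface, if the arm or the gripper's body presses on something with over 40 N, if the wrist force passes 120 N, or if a joint passes its speed limit or range.

ROBOT

A 6-joint arm with a two-finger parallel gripper is mounted at the origin on the work surface. World frame = base frame: x ahead of the robot, y to its left, z up, the work surface at z = 0. Lengths are in m, angles in degrees, forces in N, time in s.
With the tool pointing down it reaches from about 0.4 to 0.825 m from the base axis. Payload 7 kg.
Tool frame: the origin (TCP) lies at the very end of the fingers, on their centre line; the grasp point (between the pads) lies 19 mm behind it; z points along the fingers, y is the line along which they close (so a half turn about z gives the same grasp; the last joint's range is limited). The gripper opens to 88 mm and grips with 3 to 60 N. Pads are 19 mm wide; open, the fingers measure 130 mm over their backs; the gripper's body (78 mm by 193 mm) begins 47 mm behind the grasp point.
Start: joints at [-52.706, 20.546, 0.682, 0, -70.136, -16.507], TCP at [0.24, -0.631, 0.227] pointing down, gripper open.
Joint ranges: [-176.03, 176.03], [-82.01, 121.73], [-58.28, 71.71], [-173.87, 95.51], [-174.79, -0.11], [-173.66, 173.66]. Speed limits (degrees/s): [136.94, 136.94, 172.46, 180, 180, 180].

INTERFACE

Orientations are given as [roll, pitch, yaw] about the fixed x, y, z axes, in that order (R = Rz(yaw) Ry(pitch) Rx(roll)).
In Python, from plant import get_state, imaging, r, finder gives the robot as it stands.
- The arm moves only by the shell command python3 -m handwheel 'ROWS' [FORCE]. ROWS is JSON, a list of rows, each a list of 5 numbers: the closure, from 0 (fully open) to 1 (shut), then the shift along the world's x, y, z in cm, then the turn about the world's z in degrees. A call has 1 to 8 rows; each row is the pose to reach, as a shift and turn from the pose commanded when the call began; what a row does not reach only later rows make up. A row lasts 1/8 s, in which the tool goes at most 62.5 mm and 10.7 degrees, less where a joint would pass 70% of its speed; a pose out of reach is approached as far as the arm can. A call with a gripper value outside its range is refused whole. The fingers move at their own pace and stop on an object; FORCE is the grip in N (left out, the last holds). Time passes only in rows, so rows that repeat a pose let the fingers close. It gives the time, the measured TCP pose, the force, the opening and the grip force at its end, in the units of the state.
- get_state(): the state, without advancing time (a new reading comes with each control period).
- imaging.capture(name): name is "scene" or "top" or "wrist"; returns (picture, depth): 400x640x3 uint8, red, green, blue; 400x640 float32, m along the optical axis (not along the pixel's ray), 0 where there is no reading.
- imaging.get_calibration(name): a dict with "fx", "fy", "cx", "cy" (pixels), "rvec" (rotation vector, rad) and "tvec" (3), from world to camera coordinates, as OpenCV has them; the wrist camera has in their place "hand_eye" (4x4, takes a point from camera to tool coordinates, whose origin is the TCP and whose axes are the flange's). Camera axes: x right, y down, z forward; pixel columns grow to the right and rows downward; lengths in m; the calibration is good to about 2 mm. The wrist camera is an equidistant fisheye: a pixel r from the principal point sees the ray r / f radians off the axis. A picture is of the moment at which its call begins: read the wrist's pose just before it. get_calibration takes no time and is no camera call.
- r.close_job(): hands the job in; it is judged then, once.
Trained networks look in the newest picture that a camera, given by its name, has taken for a name from the list of things; names that differ only in an ending like _2 or _b are one class to them, and where a whole thing is asked for, a point or a joint stands for the part that bears it (a point fixed in the world has none). Each returns a list of dicts, best first, with "p" (0 to 1); they miss things now and then, are a little off and sometimes report something else, mostly with a low value. They report only what shows in the picture. A call takes as long as a camera call. They do not tell look-alikes from the thing itself.
- finder.cut_out(camera, query): "region" (400x640 bool, what is visible of it) and "pixel" ([column, row] in pixels, amid what is visible of it).
The state is a dict: "time_s": time; "joints": joint angles; "qd": joint speeds; "joint_torque": joint torques, N m; "tcp_pos": TCP position; "eef_rot": TCP orientation; "contact_force": force on the tool from outside, world axes, zero at the start; "moment": the same for the moment, N m; "gripper_width": finger opening in m; "gripper_force": force on a finger pad.
Only numpy, scipy, OpenCV 4.12 (cv2) and the standard library are available. Lean on these libraries where they do the work, as an engineer would, in place of code of your own. Each camera call takes 0.05 s, during which the arm holds its last target. There are 200 camera calls.

## Working session

There is one attempt and no reset: what is moved stays moved. The work goes in short steps, Python scripts to look and compute and a shell command to move; the robot and the scene stay as the last step left them, time stands still between calls to the robot, and variables do not carry over. Pictures are saved under pics/ and viewed, at most 10 in all, crops included, and the job is handed in when it is done.

```bash
ls; mkdir -p pics
cat > h.py <<'E'
import numpy as np,cv2
from scipy.spatial.transform import Rotation as R
from plant import get_state, imaging, r, finder
def rays(cam,px):
    """pixel list -> origin, unit-depth directions in world"""
    c=imaging.get_calibration(cam); px=np.asarray(px,float).reshape(-1,2)
    u=(px-[c['cx'],c['cy']])/[c['fx'],c['fy']]
    Rm=cv2.Rodrigues(np.array(c['rvec'],float))[0]; t=np.array(c['tvec'],float).ravel()
    return -Rm.T@t, np.c_[u,np.ones(len(u))]@Rm
def at_z(cam,px,z):
    o,d=rays(cam,px); return o+d*((z-o[2])/d[:,2])[:,None]
def wrays(px,st):
    c=imaging.get_calibration('wrist'); px=np.asarray(px,float).reshape(-1,2)
    u=(px-[c['cx'],c['cy']])/[c['fx'],c['fy']]; th=np.linalg.norm(u,axis=1)
    s=np.where(th>1e-9,np.sin(th)/np.maximum(th,1e-9),1)
    d=np.c_[u*s[:,None],np.cos(th)]
    H=np.array(c['hand_eye']); Rt=R.from_euler('xyz',st['eef_rot'],degrees=True).as_matrix()
    return Rt@H[:3,3]+np.array(st['tcp_pos']), d@(Rt@H[:3,:3]).T
def w_at_z(px,st,z):
    o,d=wrays(px,st); return o+d*((z-o[2])/d[:,2])[:,None]
def cloud(cam,dep):
    v,u=np.mgrid[0:400,0:640]; o,d=rays(cam,np.c_[u.ravel(),v.ravel()])
    return (o+d*dep.reshape(-1,1)).reshape(400,640,3)
def save(n,im): cv2.imwrite('pics/'+n+'.png',im[...,::-1])
E
python3 - <<'E'
from h import *
s=get_state(); print({k:np.round(v,3).tolist() for k,v in s.items()})
P={}
for c in ('top','scene'):
    im,d=imaging.capture(c); save(c+'1',im); np.savez('pics/'+c+'1.npz',im=im,d=d)
    X=cloud(c,d)
    for q in ('blank','square_plate','link_plate','rack','nest','chip_brush','oil_can'):
        for f in finder.cut_out(c,q)[:4]:
            m=f['region']&(d>0)
            print(c,q,round(f['p'],2),np.round(f['pixel']),m.sum(),np.round(np.median(X[m],0),3) if m.any() else '')
E
```

```text
pics
{'time_s': 0.0, 'joints': [-52.707, 20.592, 0.632, -0.02, -70.137, -16.506], 'qd': [-0.036, 0.121, 0.079, 0.091, 0.097, -0.026], 'joint_torque': [0.0, -58.272, 29.305, 6.997, 0.007, -0.0], 'tcp_pos': [0.239, -0.631, 0.226], 'eef_rot': [179.902, -0.009, -159.219], 'contact_force': [0.463, -0.434, -0.43], 'moment': [-0.01, 0.043, 0.011], 'gripper_force': 0.0, 'gripper_width': 0.088}
top blank 0.79 [253. 204.] 367 [0.514 0.09  0.035]
top square_plate 0.9 [210. 203.] 346 [0.513 0.228 0.034]
top link_plate 0.87 [172. 202.] 294 [0.521 0.374 0.034]
top rack 0.85 [212. 207.] 2894 [0.502 0.228 0.017]
top rack 0.27 [171. 204.] 401 [0.514 0.375 0.034]
top nest 0.68 [430. 231.] 647 [ 0.436 -0.588  0.017]
top nest 0.64 [357. 207.] 2123 [ 0.515 -0.301  0.014]
top nest 0.27 [211. 201.] 342 [0.511 0.229 0.035]
top chip_brush 0.75 [391. 208.] 435 [ 0.512 -0.427  0.013]
top chip_brush 0.61 [210. 204.] 317 [0.512 0.23  0.035]
top chip_brush 0.4 [358. 207.] 2087 [ 0.516 -0.302  0.014]
top oil_can 0.53 [232. 173.] 190 [0.625 0.144 0.091]
scene blank 0.75 [366. 173.] 227 [0.52  0.087 0.036]
scene square_plate 0.83 [391. 157.] 210 [0.516 0.224 0.036]
scene square_plate 0.31 [288. 233.] 2114 [ 0.518 -0.302  0.014]
scene link_plate 0.8 [413. 137.] 217 [0.522 0.377 0.036]
scene rack 0.75 [385. 158.] 1859 [0.515 0.204 0.019]
scene rack 0.5 [289. 233.] 2097 [ 0.521 -0.302  0.014]
scene nest 0.87 [290. 237.] 2038 [ 0.52  -0.303  0.014]
scene nest 0.84 [185. 262.] 3909 [ 0.374 -0.64   0.017]
scene nest 0.39 [260. 255.] 399 [ 0.516 -0.425  0.013]
scene chip_brush 0.96 [257. 256.] 411 [ 0.515 -0.425  0.013]
scene oil_can 0.63 [400. 178.] 259 [0.637 0.142 0.073]
```

Run:
```python
from h import *
a=np.load('pics/top1.npz')['im'];b=np.load('pics/scene1.npz')['im']
a=cv2.resize(a[140:290,130:530],(800,300),interpolation=cv2.INTER_CUBIC);b=cv2.resize(b[110:330,110:500],(532,300),interpolation=cv2.INTER_CUBIC)
save('both1',np.vstack([a,np.pad(b,((0,0),(0,268),(0,0)))]))
```

```text
(no output)
```

View pics/both1.png

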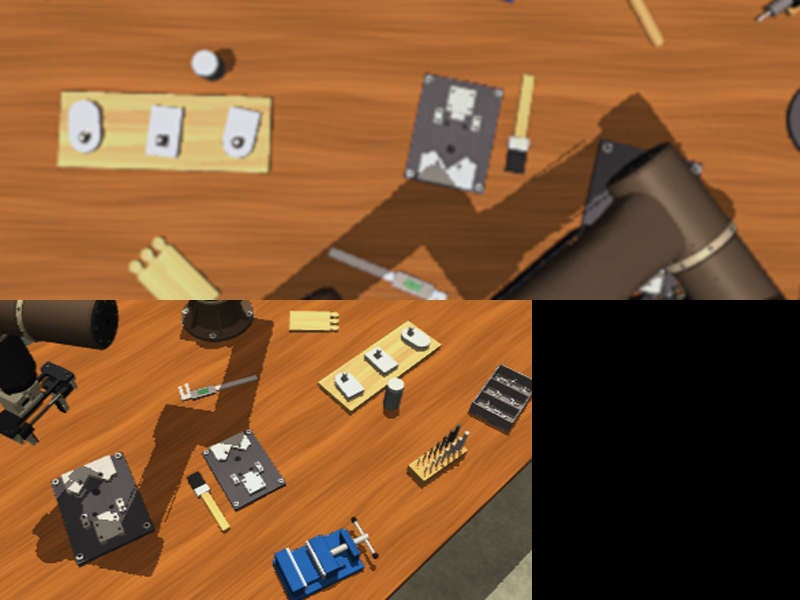

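```bash
python3 -m handwheel '[[0,4,5,1,-5],[0,8,10,2,-10],[0,12,15,3,-15],[0,16,20,3,-20],[0,20,25,3,-25],[0,24,30,3,-34],[0,26,33,3,-34],[0,26,33,3,-34]]'
cat > look.py <<'E'
import sys
from h import *
n=sys.argv[1]; st=get_state(); im,d=imaging.capture('wrist'); save(n,im)
np.savez('pics/'+n+'.npz',im=im,d=d,p=st['tcp_pos'],e=st['eef_rot'])
print(np.round(st['tcp_pos'],4),np.round(st['eef_rot'],2))
for q in sys.argv[2:]:
    for f in finder.cut_out('wrist',q)[:3]: print(q,round(f['p'],2),np.round(f['pixel'],1),f['region'].sum())
E
python3 look.py w1 nest chip_brush; python3 -c "
from h import *;print(imaging.get_calibration('wrist'))"
```

```text
time_s: 1.8
tcp_pos: [0.5013, -0.2985, 0.2566]
eef_rot: [180.0, 0.0, 167.0]
contact_force: [-0.5, -0.8, -0.3]
gripper_width: 0.0876
gripper_force: 0.0
[ 0.5013 -0.2985  0.2566] [1.7999e+02 2.0000e-02 1.6702e+02]
nest 0.65 [320.2 177.2] 15985
chip_brush 0.73 [233.4 187.1] 2138
{'fx': 309.70691628693146, 'fy': 309.70691628693146, 'cx': 317.5112293250264, 'cy': 202.86594325478805, 'hand_eye': array([[-8.24991301e-04, -9.63029042e-01, -2.69396331e-01,
         7.23782355e-02],
       [ 9.99999507e-01, -9.43597061e-04,  3.10770676e-04,
        -6.79596313e-04],
       [-5.53482773e-04, -2.69395942e-01,  9.63029346e-01,
        -1.58576099e-01],
       [ 0.00000000e+00,  0.00000000e+00,  0.00000000e+00,
         1.00000000e+00]])}
```

View pics/w1.png

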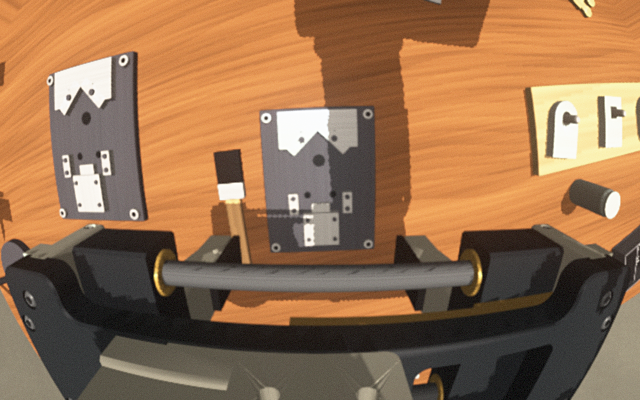

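```bash
cat >> h.py <<'E'
def wproj(X,st):
    c=imaging.get_calibration('wrist');H=np.array(c['hand_eye']);Rt=R.from_euler('xyz',st['eef_rot'],degrees=True).as_matrix()
    p=((np.asarray(X)-st['tcp_pos'])@Rt-H[:3,3])@H[:3,:3]
    rr=np.linalg.norm(p[...,:2],axis=-1);th=np.arctan2(rr,p[...,2]);k=th/np.maximum(rr,1e-9)
    return np.stack([c['cx']+c['fx']*k*p[...,0],c['cy']+c['fy']*k*p[...,1]],-1)
def frame(x,y,yaw):
    a=np.radians(yaw);return np.array([[np.cos(a),-np.sin(a),x],[np.sin(a),np.cos(a),y],[0,0,1]])
def rect(im,st,F,z,xr,yr,s=.0005):
    """orthophoto in frame F (local): rows = local x from xr[0], cols = local y from yr[0]"""
    gx,gy=np.meshgrid(np.arange(*xr,s),np.arange(*yr,s),indexing='ij')
    P=np.stack([gx,gy,np.ones_like(gx)],-1)@F.T; P[...,2]=z
    m=wproj(P,st).astype(np.float32); return cv2.remap(im,m[...,0],m[...,1],cv2.INTER_CUBIC)
def load(n):
    f=np.load('pics/'+n+'.npz'); return f['im'],f['d'],dict(tcp_pos=f['p'],eef_rot=f['e'])
E
python3 - <<'E'
from h import *
im,d,st=load('w1')
# depth -> world
v,u=np.mgrid[0:400,0:640];o,dd=wrays(np.c_[u.ravel(),v.ravel()],st)
c=imaging.get_calibration('wrist');Rt=R.from_euler('xyz',st['eef_rot'],degrees=True).as_matrix()
ax=Rt@np.array(c['hand_eye'])[:3,2]
X=(o+dd*(d.ravel()/(dd@ax))[:,None]).reshape(400,640,3)
for p in [(300,180),(340,170),(320,115),(310,235),(320,208),(294,203),(250,130),(565,150),(233,190)]: print(p,np.round(X[p[1],p[0]],4))
sc=[(266,118),(369,114),(276,247),(368,243)]
W=w_at_z(sc,st,.012);print(np.round(W,4),np.linalg.norm(W[0]-W[1]),np.linalg.norm(W[0]-W[2]))
f=finder.cut_out('wrist','nest')[0]['region'].astype(np.uint8)
ct=max(cv2.findContours(f,0,1)[0],key=cv2.contourArea)[:,0]
print(cv2.minAreaRect(w_at_z(ct,st,.012)[:,:2].astype(np.float32)*1000))
m=W.mean(0);xa=(W[0]+W[1]-W[2]-W[3]);yaw=np.degrees(np.arctan2(xa[1],xa[0]));print(m,yaw)
save('n1',cv2.flip(rect(im,st,frame(m[0],m[1],yaw),.012,(-.12,.12),(-.1,.1),.0004),0))
print(wproj(W,st))
E
```

```text
(300, 180) [ 0.5046 -0.3237  0.0123]
(340, 170) [ 0.5032 -0.2691  0.0132]
(320, 115) [ 0.4273 -0.2787  0.0225]
(310, 235) [ 0.5791 -0.3275  0.0242]
(320, 208) [ 0.5463 -0.306   0.0195]
(294, 203) [ 0.5309 -0.3377  0.0228]
(250, 130) [ 0.4239 -0.3745  0.0007]
(565, 150) [0.5376 0.0886 0.0367]
(233, 190) [ 0.4962 -0.4159  0.015 ]
[[ 0.4142 -0.3474  0.012 ]
 [ 0.4392 -0.2162  0.012 ]
 [ 0.591  -0.3806  0.012 ]
 [ 0.6147 -0.2515  0.012 ]] 0.1336249783070993 0.1798664587275975
((513.5032958984375, -299.43829345703125), (150.5472412109375, 202.4172821044922), 79.39309692382812)
[ 0.51478993 -0.29891333  0.012     ] 169.01056739078905
[[265.99982683 117.99968335]
 [368.99983345 113.99967343]
 [275.99982546 246.99975913]
 [367.99987101 242.99974087]]
```

View pics/n1.png

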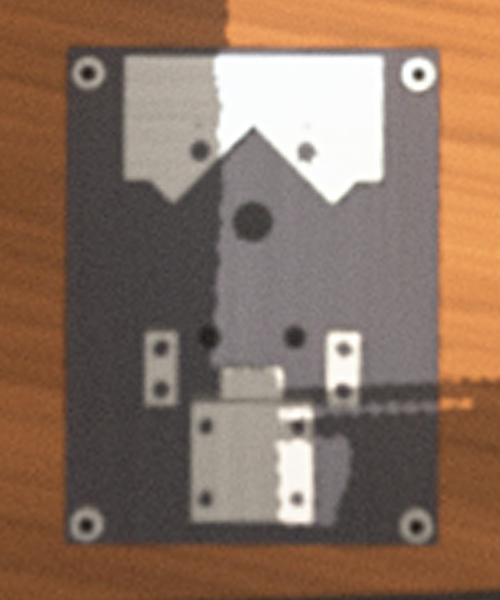

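```bash
python3 -m handwheel '[[0,0,6,0,0],[0,0,12,0,0],[0,0,18,0,0],[0,0,24,0,0],[0,0,30,0,0],[0,0,36,-2,0],[0,0,38,-4,0],[0,0,38,-4,0]]'; python3 look.py w2 blank square_plate link_plate
python3 - <<'E'
from h import *
im,d,st=load('w2')
b=finder.cut_out('wrist','blank')[0]['region'].astype(np.uint8)
ct=max(cv2.findContours(b,0,1)[0],key=cv2.contourArea)[:,0]
print(cv2.minAreaRect(w_at_z(ct,st,.036)[:,:2].astype(np.float32)*1000))
save('b1',cv2.flip(rect(im,st,frame(.51,.09,167),.036,(-.09,.09),(-.13,.09),.0004),0))
# rack plate as seen in the two fixed cameras for height check
E
```

```text
time_s: 3.0
tcp_pos: [0.4987, 0.0789, 0.2153]
eef_rot: [-179.9, -0.1, 166.8]
contact_force: [0.1, -1.0, 0.3]
gripper_width: 0.0875
gripper_force: 0.0
[0.4987 0.0789 0.2153] [-1.7990e+02 -1.2000e-01  1.6682e+02]
blank 0.93 [335.6 190.5] 3446
blank 0.47 [409.1 157.8] 20978
square_plate 0.85 [445.8 169.2] 3413
link_plate 0.72 [537.3 146.3] 2049
((504.843994140625, 94.83854675292969), (58.60502624511719, 92.13414764404297), 80.15830993652344)
```

View pics/b1.png

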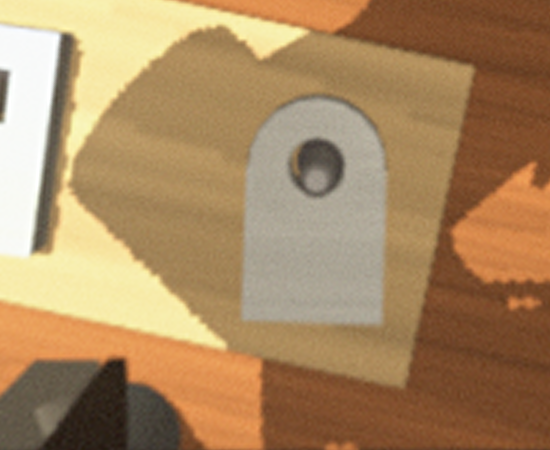

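Candidates: blank (336,190 in w2), square plate (446,169), and link plate (537,146). In the close crop, the chosen one has a rounded top with its bore at (316,167) and a square bottom edge at row 322, so it is the blank. The nest is the 150x200 one at (320,177) in w1. The larger one at (90,140) is the decoy.

```bash
python3 -m handwheel '[[0,0.7,1.6,-4,2],[0,0.7,1.6,-9,2],[0,0.7,1.6,-13,2],[0,0.7,1.6,-14,2],[0,0.7,1.6,-14,2]]'; python3 look.py w3 blank
python3 - <<'E'
from h import *
im,d,st=load('w3')
b=finder.cut_out('wrist','blank')[0]['region'].astype(np.uint8)
ct=max(cv2.findContours(b,0,1)[0],key=cv2.contourArea)[:,0]
print(cv2.minAreaRect(w_at_z(ct,st,.036)[:,:2].astype(np.float32)*1000))
s=[get_state()['tcp_pos'] for _ in range(3)];print(s)
F=frame(st['tcp_pos'][0],st['tcp_pos'][1],st['eef_rot'][2])
a=cv2.flip(rect(im,st,F,.036,(-.07,.07),(-.06,.06),.0004),0)
c=cv2.resize(im,None,fx=.7,fy=.7); save('b2',np.hstack([np.pad(c,((0,350-280),(0,0),(0,0))),a]))
E
```

```text
time_s: 3.88
tcp_pos: [0.5071, 0.0946, 0.0772]
eef_rot: [-180.0, 0.0, 168.8]
contact_force: [-0.0, 0.0, 0.7]
gripper_width: 0.0878
gripper_force: 0.0
[0.5071 0.0946 0.0772] [-1.7999e+02  2.0000e-02  1.6876e+02]
blank 0.94 [319.  219.4] 7512
((498.33612060546875, 96.98311614990234), (57.49100875854492, 79.28910064697266), 77.60295104980469)
[array([0.50774435, 0.0953815 , 0.078351  ]), array([0.50774435, 0.0953815 , 0.078351  ]), array([0.50774435, 0.0953815 , 0.078351  ])]
```

View pics/b2.png

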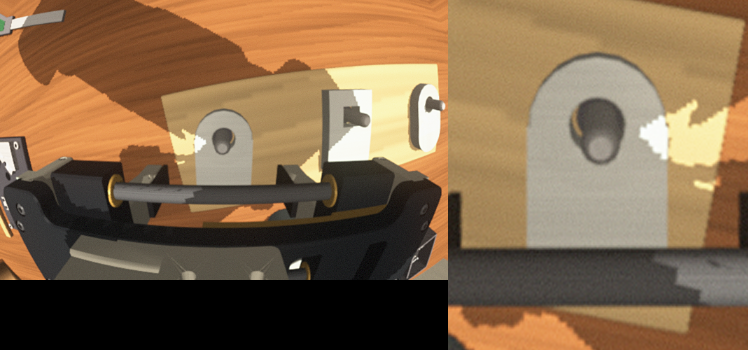

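```bash
python3 -m handwheel '[[0,0,0,-3,0],[0,0,0,-5,0],[0,0,0,-5.6,0],[0,0,0,-5.6,0],[1,0,0,-5.6,0],[1,0,0,-5.6,0],[1,0,0,-5.6,0],[1,0,0,-5.6,0]]' 20;  python3 -m handwheel '[[1,0,0,0,0],[1,0,0,0,0]]'
```

```text
time_s: 5.03
tcp_pos: [0.5067, 0.0951, 0.0208]
eef_rot: [180.0, 0.0, 168.8]
contact_force: [-0.2, 1.6, 2.8]
gripper_width: 0.0559
gripper_force: 20.0
time_s: 5.28
tcp_pos: [0.5067, 0.0951, 0.0208]
eef_rot: [180.0, 0.0, 168.8]
contact_force: [-0.8, -0.2, 5.1]
gripper_width: 0.0559
gripper_force: 20.0
```

```bash
python3 -m handwheel '[[1,0,0,1.5,0],[1,0,0,3.5,0],[1,0,0,5.5,0],[1,0,0,5.5,0],[1,1,-0.2,5.5,0],[1,2,-0.4,5.5,0],[1,2,-0.4,5.5,0],[1,2,-0.4,5.5,0]]'; python3 look.py w4 blank
```

```text
time_s: 6.28
tcp_pos: [0.5262, 0.0906, 0.0749]
eef_rot: [-179.9, -0.1, 168.7]
contact_force: [0.4, 0.1, -1.5]
gripper_width: 0.0554
gripper_force: 20.0
[0.5262 0.0906 0.0749] [-1.7995e+02 -7.0000e-02  1.6875e+02]
blank 0.61 [316.5 236.6] 10753
```

View pics/w4.png

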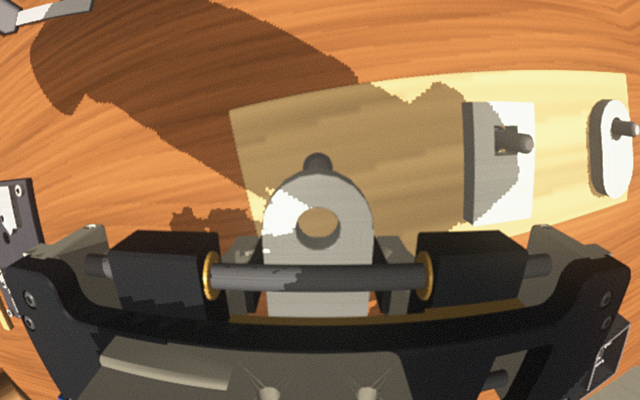

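Run:
```python
from h import *
im,d,st=load('w4')
F=np.linalg.inv(frame(st['tcp_pos'][0],st['tcp_pos'][1],st['eef_rot'][2]))
def loc(px,z):
    P=w_at_z([px],st,z)[0]; return np.round((F@[P[0],P[1],1])*1000,1)[:2]
print('post far edge',loc((317,153),.063),'plate top front',loc((317,175),.091),'lower front',loc((317,175),.073),'bore',loc((318,228),.091))
v,u=np.mgrid[0:400,0:640]
ax=R.from_euler('xyz',st['eef_rot'],degrees=True).as_matrix()@np.array(imaging.get_calibration('wrist')['hand_eye'])[:3,2]
for p in [(317,190),(317,160),(280,230),(350,235),(310,303),(330,305)]:
    o,dd=wrays([p],st); print(p,np.round((o+dd*(d[p[1],p[0]]/(dd@ax))[:,None])[0],4))
```

```text
post far edge [53.3  0.9] plate top front [46.   0.9] lower front [42.7  0.9] bore [19.7  0.4]
(317, 190) [0.4875 0.0974 0.0927]
(317, 160) [0.4817 0.0984 0.0315]
(280, 230) [0.5042 0.0754 0.0909]
(350, 235) [0.5134 0.1089 0.0912]
(310, 303) [0.5486 0.0813 0.0916]
(330, 305) [0.5525 0.0917 0.0911]
```

```bash
python3 -m handwheel '[[1,0.4,-0.1,0,0],[1,0.4,-0.1,-0.8,0],[1,0.4,-0.1,-1.0,0],[1,0.4,-0.1,-1.25,0],[1,0.4,-0.1,-1.5,0],[1,0.4,-0.1,-1.75,0],[1,0.4,-0.1,-2,0],[1,0.4,-0.1,-2,0]]'
cat > tilt.py <<'E'
import sys
from h import *
n=sys.argv[1]; st=get_state(); im,d=imaging.capture('wrist'); save(n,im)
np.savez('pics/'+n+'.npz',im=im,d=d,p=st['tcp_pos'],e=st['eef_rot'])
v,u=np.mgrid[0:400,0:640]; o,dd=wrays(np.c_[u.ravel(),v.ravel()],st)
ax=R.from_euler('xyz',st['eef_rot'],degrees=True).as_matrix()@np.array(imaging.get_calibration('wrist')['hand_eye'])[:3,2]
X=o+dd*(d.ravel()/(dd@ax))[:,None]
L=(X-st['tcp_pos'])@np.c_[frame(0,0,st['eef_rot'][2])[:,:2],[0,0,1]]; L=L*1000
L=L.reshape(400,640,3)
z=L[...,2]; m=(abs(L[...,1])<24)&(L[...,0]>-45)&(L[...,0]<70)&(z>-25)&(z<45)&(d>0)
m[255:300]=False   # gripper bar
p=L[m]
for _ in range(8):
    A=np.c_[p[:,:2],np.ones(len(p))]; c=np.linalg.lstsq(A,p[:,2],rcond=None)[0]; e=abs(p[:,2]-A@c); p=p[e<max(2,np.percentile(e,85))] if e.max()>2 else p
print('pts',len(p),'tilt deg',np.degrees(np.arctan(c[:2])).round(2),'z top at tcp',c[2].round(1),'x range',p[:,0].min().round(1),p[:,0].max().round(1),'y',np.percentile(p[:,1],[1,99]).round(1))
E
python3 tilt.py w5
```

```text
time_s: 7.38
tcp_pos: [0.531, 0.0901, 0.0556]
eef_rot: [180.0, 0.0, 168.8]
contact_force: [3.2, -1.7, 1.8]
gripper_width: 0.0556
gripper_force: 20.0
pts 6145 tilt deg [13.46 -0.02] z top at tcp 16.1 x range -42.4 44.3 y [-23.4  23.5]
```

```bash
python3 -m handwheel '[[1,0,0,-0.2,0],[1,0,0,-0.35,0],[1,0,0,-0.35,0],[1,0,0,1,0],[1,0,0,5,0],[1,0,0,8,0],[1,0,0,8,0]]'; python3 tilt.py w6
```

```text
time_s: 8.3
tcp_pos: [0.5309, 0.0905, 0.138]
eef_rot: [179.9, 0.1, 168.8]
contact_force: [-0.9, -0.3, -2.7]
gripper_width: 0.0558
gripper_force: 20.0
pts 5858 tilt deg [18.1  -0.11] z top at tcp 16.4 x range -44.4 42.8 y [-23.4  23.5]
```

```bash
python3 -m handwheel '[[1,0,-5,0,0],[1,-1,-11,0,0],[1,-2,-17,0,0],[1,-3,-23,0,0],[1,-3.3,-29,0,0],[1,-3.3,-35,0,0],[1,-3.3,-38.5,0,0.5],[1,-3.3,-38.7,0,0.5]]' 40; python3 -m handwheel '[[1,0,0,-2,0],[1,0,0,-4,0],[1,0,0,-4,0]]'; python3 tilt.py w7
python3 - <<'E'
from h import *
im,d,st=load('w7')
F=frame(st['tcp_pos'][0],st['tcp_pos'][1],st['eef_rot'][2])
a=cv2.flip(rect(im,st,F,.012,(-.1,.1),(-.09,.09),.0004),0)
b=cv2.flip(rect(im,st,F,.022,(0,.1),(-.06,.06),.0004),0)
print(st,a.shape,b.shape)
save('n2',np.hstack([a,np.pad(b,((0,250),(0,0),(0,0)))]))
E
```

```text
time_s: 9.35
tcp_pos: [0.4956, -0.2987, 0.1335]
eef_rot: [180.0, -0.2, 169.1]
contact_force: [1.2, 0.3, -1.7]
gripper_width: 0.0557
gripper_force: 40.0
time_s: 9.72
tcp_pos: [0.4955, -0.2957, 0.0932]
eef_rot: [179.9, -0.3, 169.3]
contact_force: [1.2, 0.2, -2.2]
gripper_width: 0.0557
gripper_force: 40.0
pts 5839 tilt deg [18.55 -0.08] z top at tcp 16.5 x range -44.4 42.2 y [-23.4  23.5]
{'tcp_pos': array([ 0.49546223, -0.29568485,  0.0932099 ]), 'eef_rot': array([179.94752132,  -0.31249302, 169.28540515])} (500, 450, 3) (250, 300, 3)
```

View pics/n2.png

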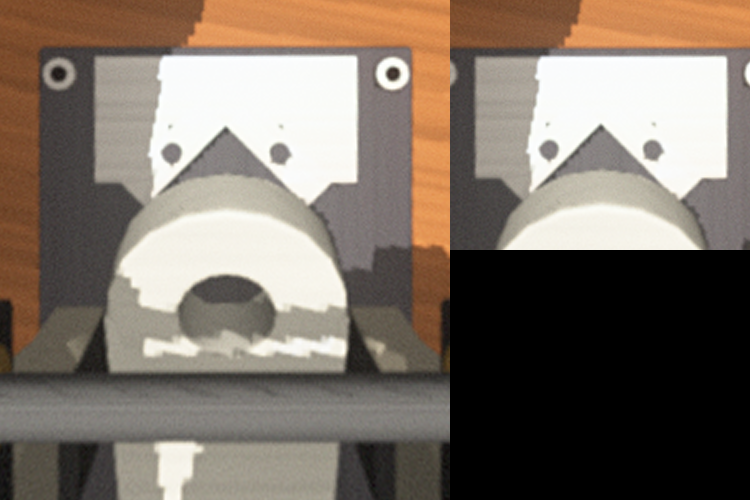

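```bash
python3 -m handwheel '[[1,0.2,0,-2.5,0],[1,0.3,0,-5,0],[1,0.3,0,-6,0],[1,0.3,0,-6.3,0],[1,0.3,0,-6.3,0]]'; python3 -m handwheel '[[1,0,0,-0.1,0],[1,0,0,-0.2,0],[1,0,0,-0.2,0]]'; python3 tilt.py w8
```

```text
time_s: 10.4
tcp_pos: [0.5011, -0.2971, 0.0333]
eef_rot: [-180.0, 0.1, 169.3]
contact_force: [0.3, -0.3, -1.1]
gripper_width: 0.056
gripper_force: 40.0
time_s: 10.78
tcp_pos: [0.5006, -0.2971, 0.0307]
eef_rot: [180.0, 0.0, 169.3]
contact_force: [0.0, 0.1, -1.5]
gripper_width: 0.0553
gripper_force: 40.0
pts 3702 tilt deg [-23.88  -0.49] z top at tcp 18.3 x range 5.1 70.0 y [-23.5  23.5]
```

```bash
python3 -m handwheel '[[1,0,0,-0.1,0],[1,0,0,-0.25,0],[1,0,0,-0.25,0]]'; python3 -m handwheel '[[1,0.2,-0.04,0,0],[1,0.4,-0.08,0,0],[1,0.4,-0.08,0,0]]';python3 -m handwheel '[[1,0.1,-0.02,0,0],[1,0.2,-0.04,0,0],[1,0.2,-0.04,0,0]]'
```

```text
time_s: 11.2
tcp_pos: [0.5, -0.297, 0.0278]
eef_rot: [180.0, -0.1, 169.3]
contact_force: [-1.5, -0.9, -0.7]
gripper_width: 0.0553
gripper_force: 40.0
time_s: 11.58
tcp_pos: [0.5026, -0.2975, 0.0277]
eef_rot: [180.0, -0.2, 169.3]
contact_force: [-6.6, 1.8, 3.3]
gripper_width: 0.0558
gripper_force: 40.0
time_s: 11.95
tcp_pos: [0.5041, -0.2978, 0.0277]
eef_rot: [180.0, -0.3, 169.3]
contact_force: [-8.4, 2.0, 4.4]
gripper_width: 0.0558
gripper_force: 40.0
```

```bash
python3 -m handwheel '[[1,0.1,-0.02,0,0],[1,0.2,-0.04,0,0],[1,0.2,-0.04,0,0]]';python3 -m handwheel '[[1,0.1,-0.02,0,0],[1,0.2,-0.04,0,0],[1,0.2,-0.04,0,0]]'
```

```text
time_s: 12.32
tcp_pos: [0.5057, -0.2981, 0.0276]
eef_rot: [180.0, -0.3, 169.3]
contact_force: [-8.7, 3.0, 4.7]
gripper_width: 0.0555
gripper_force: 40.0
time_s: 12.7
tcp_pos: [0.5073, -0.2984, 0.0276]
eef_rot: [180.0, -0.3, 169.3]
contact_force: [-10.3, 3.6, 5.8]
gripper_width: 0.0558
gripper_force: 40.0
```

```bash
sed -i 's/(z>-25)/(z>float(sys.argv[2] if len(sys.argv)>2 else -25))/; s/L\[...,0\]<70/L[...,0]<50/' tilt.py; python3 tilt.py w9 2;  python3 - <<'E'
from h import *
im,d,st=load('w9')
F=frame(st['tcp_pos'][0],st['tcp_pos'][1],st['eef_rot'][2])
b=cv2.flip(rect(im,st,F,.022,(-.08,.1),(-.09,.09),.0004),0); save('n3',b)
E
```

```text
pts 5880 tilt deg [18.19 -0.  ] z top at tcp 16.5 x range -43.6 43.0 y [-23.4  23.5]
```

View pics/w9.png

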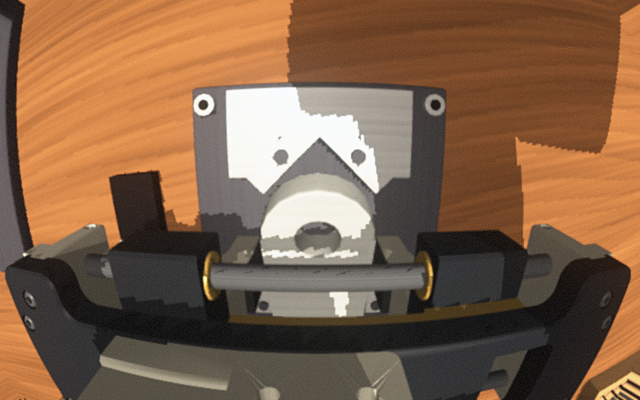

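```bash
python3 -m handwheel '[[1,0,0,-0.1,0],[1,-0.04,0.01,-0.3,0],[1,-0.08,0.02,-0.5,0],[1,-0.08,0.02,-0.5,0]]'; python3 tilt.py w10 2
```

```text
time_s: 13.25
tcp_pos: [0.5064, -0.2983, 0.0231]
eef_rot: [180.0, -0.3, 169.3]
contact_force: [-11.7, 4.1, 10.5]
gripper_width: 0.0557
gripper_force: 40.0
pts 6635 tilt deg [12.74 -0.03] z top at tcp 16.6 x range -41.0 45.1 y [-23.4  23.4]
```

```bash
python3 -m handwheel '[[1,-0.03,0.01,-0.2,0],[1,-0.08,0.01,-0.4,0],[1,-0.08,0.01,-0.4,0]]'; python3 tilt.py w11 2
```

```text
time_s: 13.68
tcp_pos: [0.5056, -0.2981, 0.0189]
eef_rot: [180.0, -0.3, 169.3]
contact_force: [-11.9, 4.0, 9.8]
gripper_width: 0.0556
gripper_force: 40.0
pts 7068 tilt deg [ 7.43 -0.  ] z top at tcp 16.8 x range -37.8 47.1 y [-23.5  23.5]
```

```bash
python3 -m handwheel '[[1,0,0,-0.1,0],[1,-0.02,0,-0.25,0],[1,-0.02,0,-0.25,0]]'; python3 tilt.py w12 2
```

```text
time_s: 14.1
tcp_pos: [0.5054, -0.298, 0.0169]
eef_rot: [180.0, -0.3, 169.2]
contact_force: [-14.1, 5.3, 14.2]
gripper_width: 0.0553
gripper_force: 40.0
pts 7325 tilt deg [4.98 0.05] z top at tcp 17.0 x range -36.7 47.7 y [-23.4  23.5]
```

```bash
python3 -m handwheel '[[1,-0.03,0.01,-0.15,0],[1,-0.06,0.01,-0.3,0],[1,-0.06,0.01,-0.3,0]]'; python3 tilt.py w13 2
```

```text
time_s: 14.52
tcp_pos: [0.5055, -0.2979, 0.0149]
eef_rot: [180.0, -0.2, 169.3]
contact_force: [-14.3, 7.7, 21.0]
gripper_width: 0.0557
gripper_force: 40.0
pts 7458 tilt deg [2.7 0.1] z top at tcp 17.4 x range -35.5 48.8 y [-23.5  23.5]
```

```bash
python3 -m handwheel '[[1,-0.06,0.01,-0.1,0],[1,-0.12,0.01,-0.2,0],[1,-0.12,0.01,-0.2,0]]'; python3 tilt.py w14 2
```

```text
time_s: 14.95
tcp_pos: [0.5056, -0.2979, 0.0139]
eef_rot: [180.0, -0.1, 169.3]
contact_force: [-12.7, 10.6, 27.2]
gripper_width: 0.0557
gripper_force: 40.0
pts 7498 tilt deg [1.51 0.12] z top at tcp 17.6 x range -34.2 49.2 y [-23.4  23.5]
```

```bash
python3 -m handwheel '[[1,0,0,0,0],[1,0,0,0,0]]' 4; python3 tilt.py w15 2; python3 -m handwheel '[[0,0,0,0,0],[0,0,0,0,0],[0,0,0,0.3,0],[0,0,0,0.3,0]]'; python3 tilt.py w16 2
```

```text
time_s: 15.25
tcp_pos: [0.5072, -0.2982, 0.0124]
eef_rot: [180.0, 0.0, 169.3]
contact_force: [-2.6, 4.3, 7.5]
gripper_width: 0.056
gripper_force: 5.3
pts 7681 tilt deg [1.44 0.05] z top at tcp 19.1 x range -33.3 50.0 y [-23.4  23.5]
time_s: 15.8
tcp_pos: [0.507, -0.2985, 0.0146]
eef_rot: [180.0, 0.0, 169.3]
contact_force: [1.1, 0.0, 0.4]
gripper_width: 0.0863
gripper_force: 0.0
pts 7713 tilt deg [ 1.44 -0.04] z top at tcp 16.9 x range -39.9 50.0 y [-23.5  23.6]
```

```bash
python3 -m handwheel '[[0,0,0,3,0],[0,0,0,5,0],[1,-1.5,0.3,5,0],[1,-3.4,0.65,5,0],[1,-3.4,0.65,5,0],[1,-3.4,0.65,5,0],[1,-3.4,0.65,4,0],[1,-3.4,0.65,4,0]]'; python3 -m handwheel '[[1,0,0,-1,0],[1,0,0,-1.8,0],[1,0,0,-2.0,0],[1,0,0,-2.0,0]]'
```

```text
time_s: 16.85
tcp_pos: [0.4724, -0.2918, 0.0532]
eef_rot: [180.0, -0.1, 169.3]
contact_force: [0.5, 0.9, 0.2]
gripper_width: 0.0332
gripper_force: 0.0
time_s: 17.35
tcp_pos: [0.4729, -0.2921, 0.0344]
eef_rot: [-180.0, -0.0, 169.3]
contact_force: [0.2, 0.3, 0.2]
gripper_width: 0.0008
gripper_force: 0.0
```

```bash
python3 -m handwheel '[[1,0,0,-0.1,0],[1,0,0,-0.2,0],[1,0,0,-0.3,0],[1,0,0,-0.3,0]]'; python3 -m handwheel '[[1,0,0,-0.1,0],[1,0,0,-0.2,0],[1,0,0,-0.2,0]]'
```

```text
time_s: 17.85
tcp_pos: [0.4729, -0.2919, 0.0317]
eef_rot: [180.0, 0.0, 169.3]
contact_force: [-0.8, 2.4, 3.1]
gripper_width: 0.0006
gripper_force: 1.7
time_s: 18.23
tcp_pos: [0.4726, -0.2918, 0.0303]
eef_rot: [180.0, -0.0, 169.3]
contact_force: [-3.2, 4.0, 11.2]
gripper_width: 0.0007
gripper_force: 5.7
```

```bash
python3 -m handwheel '[[1,0,0,-0.1,0],[1,0,0,-0.2,0],[1,0,0,-0.3,0],[1,0,0,-0.3,0]]'; python3 -m handwheel '[[1,0,0,1,0],[1,0,0,5,0],[1,2,-0.4,7,0],[1,2,-0.4,7,0]]'
python3 - <<'E'
from h import *
st=get_state(); im,d=imaging.capture('wrist')
np.savez('pics/w17.npz',im=im,d=d,p=st['tcp_pos'],e=st['eef_rot'])
v,u=np.mgrid[0:400,0:640]; o,dd=wrays(np.c_[u.ravel(),v.ravel()],st)
ax=R.from_euler('xyz',st['eef_rot'],degrees=True).as_matrix()@np.array(imaging.get_calibration('wrist')['hand_eye'])[:3,2]
X=o+dd*(d.ravel()/(dd@ax))[:,None]
L=(X-[.514,-.2995,0])@np.c_[frame(0,0,169.3)[:,:2],[0,0,1]]*1000
def fit(m):
    p=L[m]
    A=np.c_[p[:,:2],np.ones(len(p))]; c=np.linalg.lstsq(A,p[:,2],rcond=None)[0]
    print(len(p),np.degrees(np.arctan(c[:2])).round(2),'z at 0',c[2].round(1),p[:,:2].min(0).round(1),p[:,:2].max(0).round(1))
fit((abs(L[:,2]-30)<3.5)&(abs(L[:,1])<30)&(L[:,0]>-50)&(L[:,0]<70)&(d.ravel()>0))
fit((abs(L[:,2]-12)<3)&(abs(L[:,1])<74)&(abs(L[:,1])>50)&(abs(L[:,0])<95)&(d.ravel()>0))
F=frame(.514,-.2995,169.3)
a=cv2.flip(rect(im,st,F,.012,(-.1,.1),(-.09,.09),.0004),0);b=cv2.flip(rect(im,st,F,.030,(-.06,.08),(-.04,.04),.0004),0)
save('n4',np.hstack([a,np.pad(b,((0,150),(0,0),(0,0)))]))
E
```

```text
time_s: 18.73
tcp_pos: [0.4727, -0.2919, 0.03]
eef_rot: [-180.0, 0.0, 169.4]
contact_force: [-12.3, 12.5, 39.9]
gripper_width: 0.0003
gripper_force: 19.9
time_s: 19.23
tcp_pos: [0.4953, -0.2968, 0.0983]
eef_rot: [-180.0, 0.2, 169.3]
contact_force: [0.1, 0.8, -0.3]
gripper_width: 0.0009
gripper_force: 0.0
4094 [-0.36 -0.08] z at 0 30.5 [-24.3 -28.2] [63.1 28. ]
5842 [ 0.03 -0.03] z at 0 12.4 [ -4.5 -74. ] [95. 74.]
```

View pics/n4.png

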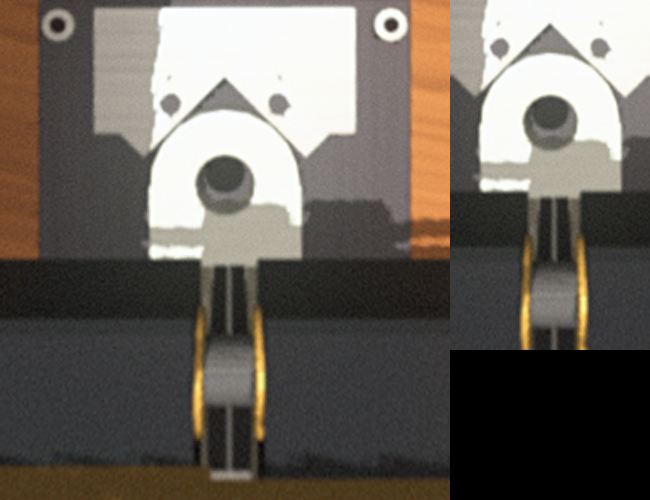

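```bash
python3 -m handwheel '[[1,3,0,5,0],[1,7,0,8,0],[1,10,0,8,0],[1,10,0,8,0]]'
python3 - <<'E'
from h import *
st=get_state(); im,d=imaging.capture('wrist'); print(st['tcp_pos'])
v,u=np.mgrid[0:400,0:640]; o,dd=wrays(np.c_[u.ravel(),v.ravel()],st)
ax=R.from_euler('xyz',st['eef_rot'],degrees=True).as_matrix()@np.array(imaging.get_calibration('wrist')['hand_eye'])[:3,2]
X=o+dd*(d.ravel()/(dd@ax))[:,None]
L=(X-[.514,-.2995,0])@np.c_[frame(0,0,169.3)[:,:2],[0,0,1]]*1000
p=L[(abs(L[:,2]-30)<3)&(abs(L[:,1])<26)&(L[:,0]>-30)&(L[:,0]<54)&(d.ravel()>0)]
for _ in range(3):
    A=np.c_[p[:,:2],np.ones(len(p))]; c=np.linalg.lstsq(A,p[:,2],rcond=None)[0]; p=p[abs(p[:,2]-A@c)<1.5]
print(len(p),np.degrees(np.arctan(c[:2])).round(2),c[2].round(1),p.min(0),p.max(0))
F=frame(.514,-.2995,169.3)
a=cv2.flip(rect(im,st,F,.030,(-.11,.09),(-.09,.09),.0004),0)
t,_=imaging.capture('top')
save('n5',np.hstack([a,np.pad(cv2.resize(t[150:270,150:425][:, :],(350,153)),((0,347),(0,0),(0,0)))]))
E
```

```text
time_s: 19.77
tcp_pos: [0.5935, -0.2956, 0.1745]
eef_rot: [180.0, -0.1, 169.3]
contact_force: [0.0, 0.9, 0.2]
gripper_width: 0.0003
gripper_force: 0.0
[ 0.59354055 -0.29562184  0.17453117]
3821 [-0.06 -0.01] 30.4 [-29.89531874 -25.4049506   28.88446937] [53.64222583 25.98918146 31.92348839]
```

View pics/n5.png

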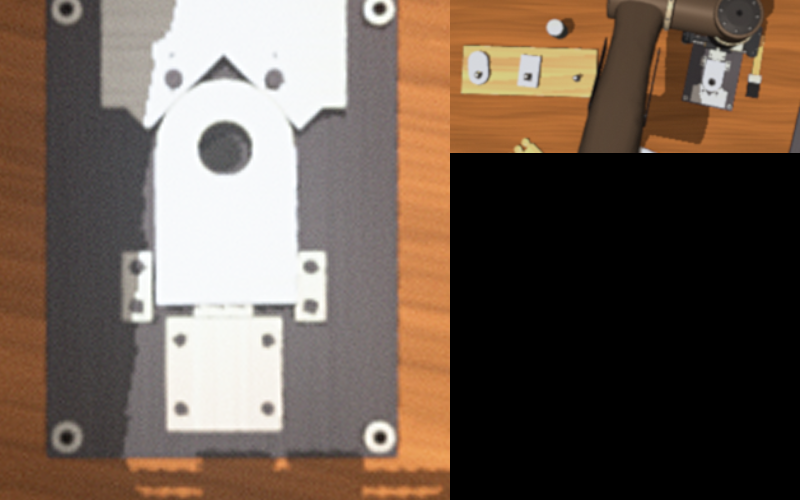

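The plate is flat (tilt under 0.1°, top at 30 mm). Its round end sits in the V with the bore at (225,147), and its square end is on the pusher between the rails. The other two plates, the can and the brush are where they were.

```bash
python3 -c "
from plant import r
print(r.close_job())"
```

```text
the job is handed in; nothing more can be done
None
```

The blank is loaded in the nest, rounded end home in the V and square end against the pusher, lying flat and released; the job was handed in at about 20 s with the other two plates, the brush and the can left where they were (the closing press with the closed fingertips briefly read about 40 N of downward force).

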